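# Pin the plate clamp in line

## Robot

A 6-joint arm with a two-finger parallel gripper is mounted at the origin on a cart in front of the work surface, level with it; the furniture and walls round the work are solid. World frame = base frame: x ahead of the robot, y to its left, z up, the work surface at z = 0. Lengths are in mm, angles in rad, forces in N, time in s.
With the tool pointing down it reaches from about 350 to 775 mm from the base axis. Payload 5.5 kg.
Tool frame: the origin (TCP) lies on the centre line of the jaws, within the pads' length; the fingertips stand 14 mm ahead of it and the grasp point (between the pads) lies 5 mm behind it; z points along the fingers, y is the direction in which the jaws open and shut (so a half turn about z gives the same grasp; the last joint's range is limited). The gripper opens to 85 mm and grips with 20 to 120 N. Pads are 22 mm wide; open, the fingers measure 114 mm over their backs; the gripper's body (76 mm by 85 mm) begins 54 mm behind the grasp point. The pads swing forward as they close: fully open they stand 13 mm farther back than shut.
Start: joints at [-1.385, 0.313, 0.046, 1.304, 0, 1.431], TCP at [184.035, -544.795, 245.323] pointing down, gripper open.
Joint ranges: [-2.76, 2.76], [-0.86, 1.69], [-1.03, 1.26], [-2.2, 2.34], [-1.47, 1.5], [-3.14, 3.14]. Speed limits (rad/s): [2.57, 2.57, 3.14, 3.14, 3.14, 3.14].

## Interface

Orientations are given as a unit quaternion [w, x, y, z].
In Python, from bench import bot gives the robot as it stands.
- The arm moves only by the shell command python3 -m jog 'ROWS' [FORCE]. ROWS is JSON, a list that holds one entry, the list of rows, each a list of 7 numbers: the turn, a rotation vector about the tool's x, y, z in degrees, then the shift along the tool's x, y, z in units of 60 mm (1.0 is 60 mm), then the opening, from 0 (shut) to 1 (fully open). In form: [[[rx, ry, rz, x, y, z, grip], ...]]. A call has 1 to 8 rows; each row shifts and turns the commanded pose from where the row before left it, along the tool's axes as they then stand; what a row does not reach is not made up. A row lasts 1/8 s, in which the tool goes at most 62.5 mm and 10.7 degrees, less where a joint would pass 70% of its speed; a pose out of reach is approached as far as the arm can. A call is refused whole if a number of a shift passes 1 or a number of a turn 10.7, either way. A call with a gripper value outside its range is refused whole. The fingers move at their own pace and stop on an object; FORCE is the grip in N (left out, the last holds). Time passes only in rows, so rows that do not move let the fingers close. It gives the time, the measured TCP pose, the force and the opening at its end, in the units of the state.
- bot.get_obs(): the state, without advancing time (a new reading comes with each control period).
- bot.grab_frame(name): name is "side" or "top" or "wrist"; returns (picture, depth): 420x560x3 uint8, red, green, blue; 420x560 float32, mm along the optical axis (not along the pixel's ray), 0 where there is no reading.
- bot.calibration(name): a dict with "intrinsics" (3x3 intrinsics, pixels), "R" (3x3) and "t" (3): a world point X has camera coordinates R X + t; the wrist camera has in their place "T_tool_cam" (4x4, takes a point from camera to tool coordinates, whose origin is the TCP and whose axes are the flange's). Camera axes: x right, y down, z forward; pixel columns grow to the right and rows downward; lengths in mm; the calibration is good to about 2 mm. A picture is of the moment at which its call begins: read the wrist's pose just before it. calibration takes no time and is no camera call.
- bot.hand_in(): hands the job in, once; it reports no verdict.
Trained networks look in the newest picture that a camera, given by its name, has taken for a name from the list of things; names that differ only in an ending like _2 or _b are one class to them, and where a whole thing is asked for, a point or a joint stands for the part that bears it (a point fixed in the world has none). Each returns a list of dicts, best first, with "p" (0 to 1); they miss things now and then, are a little off and sometimes report something else, mostly with a low value. They report only what shows in the picture. A call takes as long as a camera call. They do not tell look-alikes from the thing itself.
- bot.trace(thing, camera): "region" (420x560 bool, what is visible of it) and "extent" ([centre column, centre row, width, height] in pixels, round what is visible of it).
The state is a dict: "t": time; "qpos": joint angles; "joint_velocities": joint speeds; "effort": joint torques, N m; "tcp_pos": TCP position; "tool_rot": TCP orientation; "wrist_force": force on the tool from outside, world axes, zero at the start; "ft_torque": the same for the moment, N m; "opening": finger opening in mm.
Only numpy, scipy, OpenCV 4.12 (cv2) and the standard library are available. Lean on these libraries where they do the work, as an engineer would, in place of code of your own. Each camera call takes 0.05 s, during which the arm holds its last target.

## Task

Take the tapered alignment pin by its red head out of the grey stand and drive it down through the holes of the plate clamp, so that it pulls the two sprung plates into line with the fixed brass ring below, until its collar sits fully home on the top plate; then let go. Feel your way: the ring is a little off where it should be, so let the pin follow the side force instead of forcing it, and never push or pry on the clamp with more than 30 N. Leave the beaker, the brown bottle and the timer where they stand.

Things in the scene. Friction and masses are not known exactly. Their poses are not given: they have to be found in the camera images.
- clamp: plate clamp, fixed: grey base plate 155 x 90 x 8 mm. Origin on its underside, straight below the nominal hole axis (vertical); +x runs along the base to the dark pivot screw, 70 mm from the axis. The base spans x -56 to 100, y -45 to 45 mm. On it, round the axis, a grey pedestal of outer radius 29, inner radius 17 mm, its top at z = 30 mm
- clamp_top (a point): point on the nominal axis level with the upper face of the aluminium top plate, 60 mm above the clamp's origin. Top plate z 51 to 60 mm, blue plate below it z 40.5 to 49.5 mm; both 48 mm round with 18.5 mm holes, floating on springs in x and y (0.3 N/mm at the hole). Holes start 2 to 4 mm off axis along the clamp's y, one to each side. Collar home: pin head point 28 mm above this point
- clamp_ring (a point): point on the nominal axis level with the upper face of the brass ring, 38 mm above the clamp's origin. Ring 8 mm thick, outer diameter 48, hole diameter 18 mm; it does not give, and its hole lies 6 mm off the nominal axis in an unknown direction, hidden under the plates. The pin's tip, lowered on the nominal axis, enters all three holes
- pin_head (a point): point on the axis of the loose steel pin (about 90 g), in its square red head: 20 x 20 mm (sides along x and y), from 22 mm below this point to 14 above. Below the head a collar, diameter 34, 6 mm thick, underside 28 mm below this point; then the shank, diameter 16 mm for 28 mm, tapering over the last 24 mm to a flat tip, diameter 3 mm, 80 mm below this point. z up along the pin
- stand: grey pin stand, fixed block 60 x 60 x 60 mm, origin at the centre of its underside; a hole 19 mm in diameter and 56 mm deep in the middle of its top, in which the pin stands loosely, collar on the block
- beaker: clear 100 ml beaker, 53 mm wide, 67 mm high, loose, near the clamp, origin at the centre of its underside
- brown_bottle: brown reagent bottle with a white cap, 48 mm wide, 90 mm high, loose, near the clamp, origin at the centre of its underside
- timer: white desk timer 60 x 68 x 21 mm, loose, near the stand, origin at the centre of its underside
There are look-alikes about, which are no part of the job. Leave any green look-alike of the part that bears pin_head alone.

How it is judged (in metres and radians):
On the way, in this order (a step that is already met when the one before it is completed fails the run):
1. the pin is drawn up clear of its stand (height (world z) of pin_head above 0.15 m), for 0.1 s.
2. the pin's collar is home on the top plate (z of pin_head in the frame of clamp below 0.0898 m and horizontal distance between pin_head and clamp below 0.009 m), for 0.2 s.
At the end, for the whole second after the job is handed in: the pin stands at rest in the clamp, let go, upright within 4 degrees, through all three holes (its axis within 9 mm of the nominal axis) and with its collar within 1.8 mm of the top plate (all of step 2 and z of pin_head in the frame of clamp above 0.085 m and angle between pin_head's own z axis and vertical below 0.07 rad and linear speed of pin below 0.01 m/s and contact force between pin and the fingers below 0.1 N); the robot touches nothing.
It fails at once if the pin presses on the clamp with more than 30 N (contact force between pin and clamp above 30 N).
It fails at once if the robot itself presses on the clamp with more than 30 N (contact force between any of the fingers, the arm and clamp above 30 N).
It fails at once if the beaker, the bottle or the timer is shifted by more than 15 mm (distance of any of beaker, brown_bottle, timer from where it was at the start of the episode above 0.015 m).
It also fails if it takes over 72 s, if anything falls off the work surface, if the arm or the gripper's body presses on something with over 40 N, if the wrist force passes 120 N, or if a joint passes its speed limit or range.

## Working session

There is one attempt and no reset: what is moved stays moved. The work goes in short steps, Python scripts to look and compute and a shell command to move; the robot and the scene stay as the last step left them, time stands still between calls to the robot, and variables do not carry over. Pictures are saved under pics/ and viewed, and the job is handed in when it is done.

```bash
ls; mkdir -p pics; cat > h.py <<'E'
import numpy as np, cv2
from bench import bot
def save(name,fn):
    im,d=bot.grab_frame(name); cv2.imwrite('pics/'+fn,im[:,:,::-1]); np.savez('/tmp/'+fn+'.npz',im=im,d=d); return im,d
def back(cal,u,v,d):
    K=cal['intrinsics'];p=np.linalg.inv(K)@np.array([u,v,1.0])*d
    return cal['R'].T@(p-cal['t'])
E
python3 - <<'E'
from h import *
o=bot.get_obs()
for k in o: print(k,np.round(o[k],3))
for n in('side','top'):
    save(n,n+'1.png'); c=bot.calibration(n); print(n,c)
    for th in('pin_head','clamp','stand','beaker','brown_bottle','timer'):
        for r in bot.trace(th,n): print(th,round(r['p'],2),np.round(r['extent'],1))
print(bot.calibration('wrist'))
E
```

```text
pics
t 0.0
qpos [-1.385  0.314  0.045  1.304  0.     1.431]
joint_velocities [-0.     0.    -0.001  0.001  0.001  0.   ]
effort [-0.0000e+00 -4.8062e+01  2.9853e+01  1.9000e-02 -0.0000e+00  0.0000e+00]
tcp_pos [ 183.94  -544.267  244.415]
tool_rot [-0.001  0.987  0.162 -0.   ]
wrist_force [-0.22   0.236  0.633]
ft_torque [-0.021  0.049  0.014]
opening 85.486
side {'intrinsics': array([[415.86981002,   0.        , 277.2081312 ],
       [  0.        , 415.86981002, 212.49747919],
       [  0.        ,   0.        ,   1.        ]]), 'R': array([[-9.99992982e-01, -2.39440077e-03,  2.88143398e-03],
       [-3.74140855e-03,  5.98401377e-01, -8.01187740e-01],
       [ 1.94110482e-04, -8.01192898e-01, -5.98406136e-01]]), 't': array([ 513.50696824,   61.29874029, 1019.04910193])}
pin_head 0.68 [320.6 307.9  15.3  39.1]
pin_head 0.58 [306.4 269.   15.6  21.6]
clamp 0.83 [283.8 220.5  65.2  40.2]
stand 0.67 [306.7 283.6  36.8  41.9]
beaker 0.94 [311.8 188.9  17.1  32.2]
brown_bottle 0.85 [286.4 181.7  18.5  38.4]
timer 0.66 [263.2 305.9  40.7  36.2]
timer 0.46 [285.4 218.6  61.2  38.9]
top {'in
[... 397 characters left out ...]
256.4  19.2  22.9]
clamp 0.23 [375.  268.5  27.   25.3]
beaker 0.57 [375.5 267.7  29.7  25.4]
brown_bottle 0.77 [377.8 233.9  28.1  23.1]
timer 0.63 [203.6 216.4  32.6  40.6]
{'intrinsics': array([[373.78779869,   0.        , 280.50202051],
       [  0.        , 373.78779869, 213.42929605],
       [  0.        ,   0.        ,   1.        ]]), 'T_tool_cam': array([[-5.14182865e-05, -9.53187649e-01, -3.02379403e-01,
         7.80443817e+01],
       [ 9.99999967e-01, -1.25174761e-04,  2.24541588e-04,
        -4.17420902e-01],
       [-2.51880537e-04, -3.02379382e-01,  9.53187624e-01,
        -1.26998905e+02],
       [ 0.00000000e+00,  0.00000000e+00,  0.00000000e+00,
         1.00000000e+00]])}
```

View pics/side1.png

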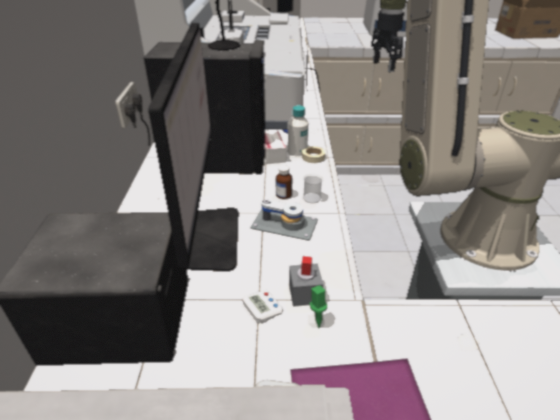

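View pics/top1.png

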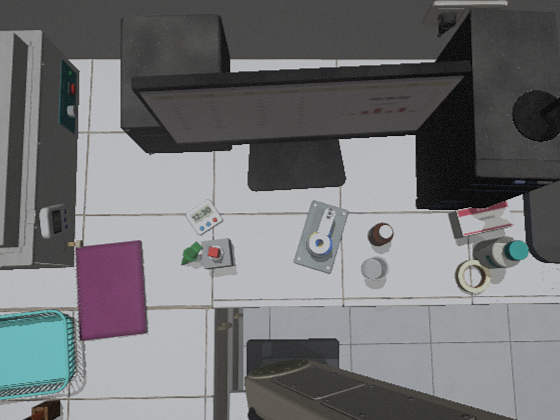

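The top view shows the red pin in its grey stand at (214,253), with the green look-alike beside it at (191,254). The clamp is at (320,240), with the bottle at (380,234) and the beaker at (374,268). The side view shows the red head at (306,266) in the stand and the green pin at (319,300). The red one in the grey block fits the description. I'll measure it and confirm with crops.

```bash
python3 - <<'E'
from h import *
S=np.load('/tmp/side1.png.npz');T=np.load('/tmp/top1.png.npz')
def cloud(c,d):
    v,u=np.mgrid[:420,:560];K=c['intrinsics']
    P=np.stack([(u-K[0,2])/K[0,0]*d,(v-K[1,2])/K[1,1]*d,d],-1)
    return (P-c['t'])@c['R']
for n,A in(('top',T),('side',S)):
    X=cloud(bot.calibration(n),A['d']);im=A['im'].astype(int)
    red=(im[...,0]>150)&(im[...,1]<70)&(im[...,2]<70)&(A['d']>0)
    m=red&(X[...,2]>20)&(X[...,2]<130)&(X[...,0]>250)&(X[...,0]<700)&(X[...,1]>0)
    P=X[m]; print(n,'red',len(P),P.min(0),P.max(0),np.median(P,0))
    top=P[P[:,2]>P[:,2].max()-6]; print(' top',top.mean(0),len(top))
    np.save('/tmp/X'+n+'.npy',X)
    for nm,(lo,hi) in {'top':{'stand':((225,245),(230,262)),'clamp':((319,243),(328,215)),'bottle':((386,231),(380,236)),'beaker':((374,268),(374,262)),'timer':((204,216),(205,218))},'side':{'stand':((306,290),(300,272)),'clamp':((292,212),(267,210)),'x':((284,190),(313,188))}}[n].items():
        for (u,v) in (lo,hi): print(nm,u,v,np.round(X[v,u]))
a=cv2.resize(T['im'][195:285,170:260],None,fx=4,fy=4,interpolation=2)
b=cv2.resize(T['im'][190:280,285:395],None,fx=4,fy=4,interpolation=2)
cv2.imwrite('pics/c1.png',np.hstack([a,b])[:,:,::-1])
a=cv2.resize(S['im'][250:330,245:335],None,fx=4,fy=4,interpolation=2)
b=cv2.resize(S['im'][160:240,245:335],None,fx=4,fy=4,interpolation=2)
cv2.imwrite('pics/c2.png',np.hstack([a,b])[:,:,::-1])
E
```

```text
top red 2 [448.14778662 178.08230021 102.08032401] [450.33296443 192.57290823 103.24358043] [449.24037552 185.32760422 102.66195222]
 top [449.24037552 185.32760422 102.66195222] 2
stand 225 245 [475. 165.  58.]
stand 230 262 [437. 153.  63.]
clamp 319 243 [481. -47.   9.]
clamp 328 215 [539. -64.  64.]
bottle 386 231 [ 498. -185.   94.]
bottle 380 236 [ 489. -174.   81.]
beaker 374 268 [ 422. -174.    5.]
beaker 374 262 [ 436. -175.    4.]
timer 204 216 [546. 219.  17.]
timer 205 218 [541. 217.  16.]
side red 37 [451.41843379 181.78592982  96.72632521] [463.55631815 197.94912079 103.42367046] [457.27789056 191.39698798 100.21941551]
 top [456.87789139 190.71492108 100.41015173] 36
stand 306 290 [456. 216.  45.]
stand 300 272 [468. 187.  66.]
clamp 292 212 [478. -22.  59.]
clamp 267 210 [539. -54.  42.]
x 284 190 [ 496. -160.   31.]
x 313 188 [ 419. -145.   48.]
```

View pics/c1.png

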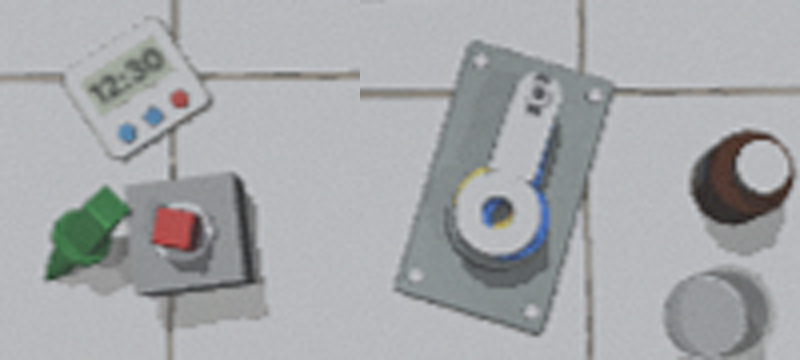

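View pics/c2.png

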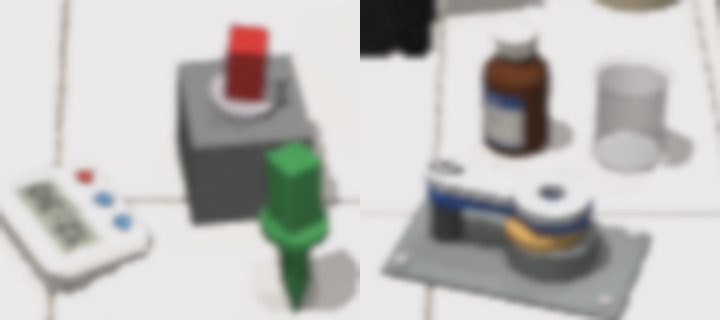

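```bash
python3 - <<'E'
from h import *
Xt=np.load('/tmp/Xtop.npy');Xs=np.load('/tmp/Xside.npy')
for n,X in(('t',Xt),('s',Xs)):
    P=X.reshape(-1,3)
    print(n)
    for x0 in range(200,750,50):
        r=[]
        for y0 in range(-600,400,50):
            q=P[(P[:,0]>=x0)&(P[:,0]<x0+50)&(P[:,1]>=y0)&(P[:,1]<y0+50)&(P[:,2]>-100)&(P[:,2]<900)]
            r.append('%4d'%(np.percentile(q[:,2],99) if len(q)>3 else -1))
        print(x0,' '.join(r))
E
```

```text
t
200   -1   -1   -1   -1   -1   -1   -1   -1   -1   -1   -1  566  551  411  270    4    6    6    6    7
250   -1   -1   -1   -1   -1   -1   -1   -1   -1  674  644  604  540   -1   -1    4    6    7   15   17
300    6    4    5    6    5    5    6    6    5    5    6    6    6    7    6    6    6    7   15   17
350    6    5    6   26   27    6    6    6   67    6    6    6    6    6    6    6    7    7    7   16
400   87  146  155  156   28    6    6    6   69   67   13   29   12    6    7   95   63   52    6   17
450   -1  174  156  155   58    5    6   65   93    6   63   64   10    6    7  104   80   55    7   17
500   -1  179   59   60   60    5    6   62   92   11   65   62    6    6    7   17   22   20    7    6
550   -1  185   59  358  358  359  358    6    5   12   62   13    7    6    6   17   25   22    7    6
600   -1   -1   -1  361  364  355  349    7    6   15   17   17   18   17   17    7    7    7    7    7
650   -1   -1   -1  363  410  357  349  440  441  441  441  441  441  441  441  441  442  440  200  195
700   -1   -1   -1  351  355  350  349  442  442  442  442
[... 491 characters left out ...]
4    2    2    2   65   65   10   30    9    2    3  101   89   92    2   13
450  231  230  151  151   55    2    2    2   89    1   59   59    7    2    3  102   62   53    2   13
500  230  233   55   56   55    2    2    2   88   -1   62   59    3    2    3   13   19   19    2    2
550  229  236   -1  354  354  354  353    2    2    6   57    9    2    2    2   14   20   19    3    3
600   -1   -1   -1  358  360  352  345    2    2   12   13   13   13   13   13    2    3    3    3    2
650   -1   -1   -1   -1  456  353  344  437  437  437  438  438  438  438  438  438  438  436  198  193
700   -1  332   -1  345  350  345  341  437  438  437  437  437   13   13   12  200  200  200  200  197
```

```bash
python3 -m jog '[[[0,0,0,0.79,-0.45,0,1],[0,0,0,0.79,-0.45,0,1],[0,0,0,0.79,-0.45,0,1],[0,0,0,0.79,-0.45,0,1],[0,0,0,0.79,-0.45,0,1],[0,0,0,0.79,-0.45,0,1]]]'
```

```text
t: 1.45
tcp_pos: [402.7, -298.9, 245.6]
tool_rot: [0.0, 0.987, 0.162, 0.0]
wrist_force: [0.5, 0.1, -0.5]
opening: 85.6
```

```bash
python3 -m jog '[[[0,0,0,0.415,-0.93,0,1],[0,0,0,0.415,-0.93,0,1],[0,0,0,0.415,-0.93,0,1],[0,0,0,0.415,-0.93,0,1],[0,0,0,0.415,-0.93,0,1],[0,0,0,0.415,-0.93,0,1],[0,0,0,0.415,-0.93,0,1],[0,0,0,0.415,-0.93,0,1]]]'
python3 -m jog '[[[0,0,-10,0,0,0,1],[0,0,-10,0,0,0,1],[0,0,-10,0,0,0,1],[0,0,-10,0,0,0,1],[0,0,-10,0,0,0,1],[0,0,-10,0,0,0,1],[0,0,-8,0,0,0,1],[0,0,0,0,0,0,1]]]'
cat >> h.py <<'E'
from scipy.spatial.transform import Rotation as Ro
def wcal():
    o=bot.get_obs();q=o['tool_rot'];T=np.eye(4);T[:3,:3]=Ro.from_quat([q[1],q[2],q[3],q[0]]).as_matrix();T[:3,3]=o['tcp_pos']
    c=bot.calibration('wrist');W=T@c['T_tool_cam'];R=W[:3,:3].T
    return dict(intrinsics=c['intrinsics'],R=R,t=-R@W[:3,3]),T
def cloud(c,d):
    v,u=np.mgrid[:420,:560];K=c['intrinsics']
    P=np.stack([(u-K[0,2])/K[0,0]*d,(v-K[1,2])/K[1,1]*d,d],-1)
    return (P-c['t'])@c['R']
E
python3 - <<'E'
from h import *
c,T=wcal(); print(T.round(3))
im,d=save('wrist','w1.png')
np.savez('/tmp/w1c.npz',**c)
X=cloud(c,d);i=im.astype(int)
m=(i[...,0]>120)&(i[...,1]<70)&(i[...,2]<70)&(d>0)&(X[...,2]>40)&(abs(X[...,0]-455)<45)&(abs(X[...,1]-187)<45)
P=X[m];print(len(P),P.min(0),P.max(0))
t=P[P[:,2]>np.percentile(P[:,2],90)-3]
print('top',t.mean(0),t.min(0),t.max(0), cv2.minAreaRect(t[:,:2].astype(np.float32)))
for th in('pin_head','stand','timer'):
    for r in bot.trace(th,'wrist'): print(th,round(r['p'],2),np.round(r['extent'],1))
E
```

```text
t: 2.45
tcp_pos: [447.5, 188.5, 245.6]
tool_rot: [0.0, 0.987, 0.162, 0.001]
wrist_force: [1.2, -0.6, -0.0]
opening: 85.7
t: 3.45
tcp_pos: [447.5, 186.4, 245.3]
tool_rot: [0.0, 0.728, 0.686, 0.0]
wrist_force: [-0.4, -0.7, 1.8]
opening: 85.4
[[ 6.00000e-02  9.98000e-01  0.00000e+00  4.47478e+02]
 [ 9.98000e-01 -6.00000e-02 -0.00000e+00  1.86378e+02]
 [-0.00000e+00  0.00000e+00 -1.00000e+00  2.45338e+02]
 [ 0.00000e+00  0.00000e+00  0.00000e+00  1.00000e+00]]
397 [447.94700395 176.43961756  98.36538387] [466.74902868 194.74283532 102.45137769]
top [457.30976963 185.92768757 100.42776595] [447.94700395 176.43961756  98.36538387] [466.74902868 194.74283532 102.45137769] ((457.6197814941406, 185.3755645751953), (17.066585540771484, 17.406343460083008), 81.27425384521484)
pin_head 0.78 [312.7  96.1  83.6  77.6]
pin_head 0.67 [293.2 194.3  36.6  40.5]
stand 0.75 [291.4 185.7  81.   87.8]
stand 0.67 [334.  371.1 141.6  94.9]
timer 0.88 [380.9 136.2  81.6  88.6]
```

View pics/w1.png

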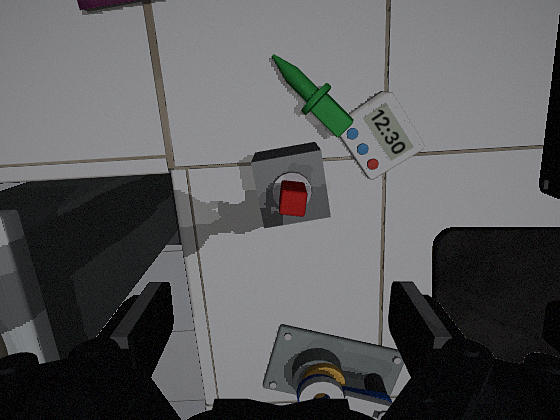

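The wrist view shows the red head at (293,197) standing in the grey block. The green look-alike lies flat at (312,96). The red head in the stand is the target. Next I'll refine its centre and yaw.

```bash
python3 - <<'E'
from h import *
A=np.load('/tmp/w1.png.npz');c=dict(np.load('/tmp/w1c.npz'));im,d=A['im'],A['d'];X=cloud(c,d)
m=(abs(X[...,2]-59)<4)&(abs(X[...,0]-457)<60)&(abs(X[...,1]-186)<60)
P=X[m][:,:2].astype(np.float32);print('stand',cv2.minAreaRect(P),np.median(X[m][:,2]))
i=im.astype(int);r=((i[...,0]>90)&(i[...,0]>2.2*i[...,1])&(i[...,0]>2.2*i[...,2])).astype(np.uint8)
r[:150]=0;r[250:]=0;r[:,:250]=0;r[:,340:]=0
bright=r*(i[...,0]>185)
for k in (r,bright.astype(np.uint8)):
    v,u=np.nonzero(k);print(len(v),cv2.minAreaRect(np.stack([u,v],1).astype(np.float32)))
# intersect bright top-face pixels w/ plane z=101.5
v,u=np.nonzero(bright)
C=-c['R'].T@c['t'];K=c['intrinsics']
D=np.stack([(u-K[0,2])/K[0,0],(v-K[1,2])/K[1,1],np.ones(len(u))],1)@c['R']
W=C+D*((101.5-C[2])/D[:,2])[:,None]
print(cv2.minAreaRect(W[:,:2].astype(np.float32)),W[:,:2].mean(0))
cv2.imwrite('pics/c3.png',cv2.resize(im[140:240,240:350],None,fx=5,fy=5)[:,:,::-1])
E
```

```text
stand ((457.22467041015625, 185.280029296875), (60.12704849243164, 60.713592529296875), 6.620694160461426) 58.41540914644448
593 ((292.8475646972656, 202.87196350097656), (24.847097396850586, 24.07407569885254), 6.34019136428833)
0 ((0.0, 0.0), (0.0, 0.0), 0.0)
((0.0, 0.0), (0.0, 0.0), 0.0) [nan nan]<stdin>:15: RuntimeWarning: Mean of empty slice.
  ret = um.true_divide(
```

View pics/c3.png

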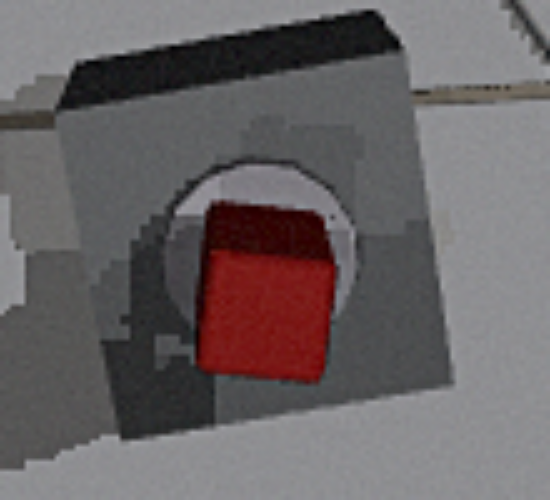

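The head yaw is about -10° and the centre is about (456.8, 186), with the head top at about z 101. The wrist, top and side views agree on this. Now I'll align and descend.

```bash
python3 -m jog '[[[0,0,6.5,0,0,0,1],[0,0,0,0.02,0.155,0.45,1],[0,0,0,0,0,0.5,1],[0,0,0,0,0,0.5,1],[0,0,0,0,0,0.5,1],[0,0,0,0,0,0.45,1],[0,0,0,0,0,0.28,1],[0,0,0,0,0,0,1]]]'
python3 - <<'E'
from h import *
print(bot.get_obs()['wrist_force'],wcal()[1].round(3));save('side','s2.png');im,d=save('wrist','w2.png')
A=np.load('/tmp/s2.png.npz')['im'];cv2.imwrite('pics/c4.png',cv2.resize(A[190:340,230:380],None,fx=4,fy=4)[:,:,::-1])
E
```

```text
t: 4.65
tcp_pos: [455.7, 185.7, 83.2]
tool_rot: [-0.001, 0.765, 0.644, -0.001]
wrist_force: [-0.1, 0.9, 0.0]
opening: 85.4
[-0.06148512  0.91570224  0.03268694] [[ 1.72000e-01  9.85000e-01 -3.00000e-03  4.55661e+02]
 [ 9.85000e-01 -1.72000e-01 -1.00000e-03  1.85651e+02]
 [-1.00000e-03 -3.00000e-03 -1.00000e+00  8.32390e+01]
 [ 0.00000e+00  0.00000e+00  0.00000e+00  1.00000e+00]]
```

View pics/c4.png

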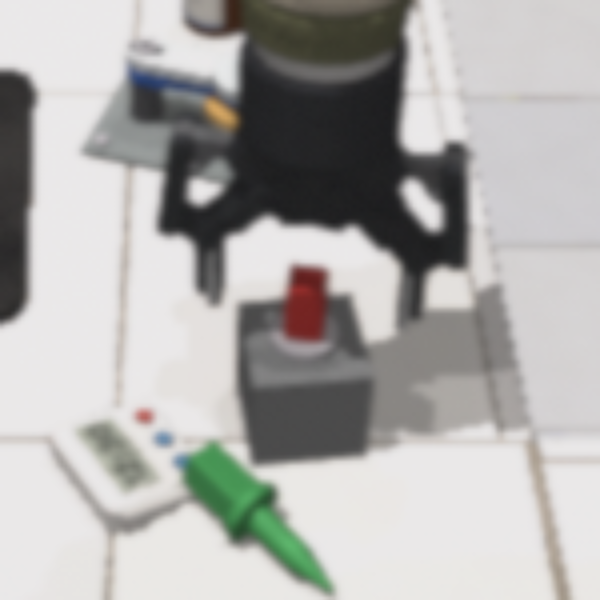

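View pics/w2.png

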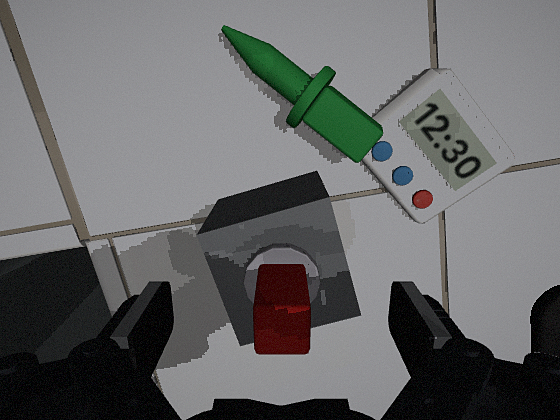

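The head sits centred between the open jaws (column 282 against 280), so I'll close on it.

```bash
python3 -m jog '[[[0,0,0,0,0,0,0],[0,0,0,0,0,0,0],[0,0,0,0,0,0,0],[0,0,0,0,0,0,0],[0,0,0,0,0,0,0],[0,0,0,0,0,0,0]]]' 60
```

```text
t: 5.5
tcp_pos: [457.2, 186.1, 84.9]
tool_rot: [0.0, 0.765, 0.644, 0.0]
wrist_force: [-0.7, -0.0, 4.8]
opening: 19.4
```

```bash
python3 -m jog '[[[0,0,0,0,0,-0.3,0],[0,0,0,0,0,-0.6,0],[0,0,0,0,0,-0.6,0],[0,0,0,0,0,-0.6,0],[0,0,0,0,0,0,0]]]' 60
python3 - <<'E'
from h import *
o=bot.get_obs();print(o['wrist_force'],o['ft_torque'])
save('side','s3.png')
c,T=wcal();save('wrist','w3.png')
A=np.load('/tmp/s3.png.npz')['im'];cv2.imwrite('pics/c5.png',cv2.resize(A[150:340,230:380],None,fx=3,fy=3)[:,:,::-1])
# clamp base from top/side
for n,f in(('top','top1'),('side','side1')):
    Z=np.load('/tmp/%s.png.npz'%f);X=cloud(bot.calibration(n),Z['d'])
    off={'top':5,'side':1.5}[n]
    for lo,hi in((6,11),(57,63)):
        z=X[...,2]-off
        m=(z>lo)&(z<hi)&(abs(X[...,0]-500)<95)&(abs(X[...,1]+55)<75)
        if lo==6: m&=(X[...,0]<595)
        m=cv2.morphologyEx(m.astype(np.uint8),cv2.MORPH_OPEN,np.ones((3,3)))>0
        print(n,lo,m.sum(),cv2.minAreaRect(X[m][:,:2].astype(np.float32)))
E
```

```text
t: 6.12
tcp_pos: [458.4, 186.4, 212.9]
tool_rot: [0.001, 0.765, 0.644, 0.002]
wrist_force: [0.5, -1.0, -0.9]
opening: 19.5
[ 0.45989436 -1.01615163 -0.85513279] [ 0.03093896 -0.05030616 -0.00146651]
top 6 9 ((550.9334106445312, -104.297607421875), (5.056784629821777, 5.231061935424805), 85.09838104248047)
top 57 9 ((539.0039672851562, -61.663570404052734), (4.531086444854736, 4.59145975112915), 89.05269622802734)
side 6 0 ((0.0, 0.0), (0.0, 0.0), 0.0)
side 57 29 ((509.3469543457031, -45.803062438964844), (20.90628433227539, 80.97171783447266), 59.544189453125)
```

View pics/c5.png

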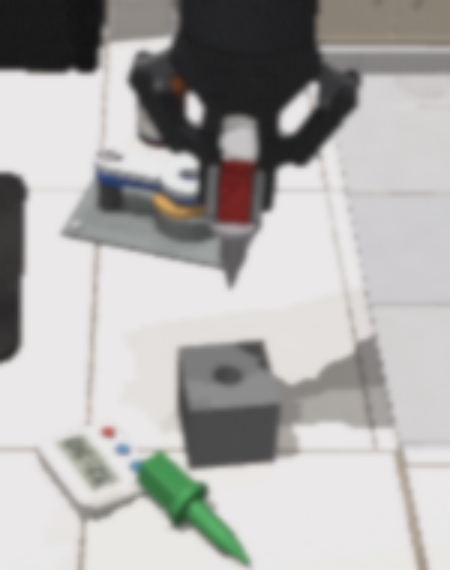

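View pics/w3.png

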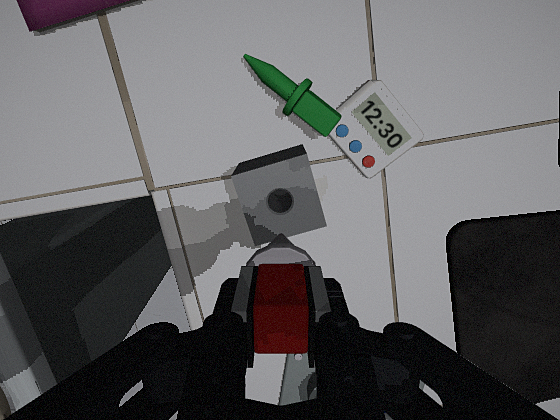

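The pin is held upright and clear of the stand; the empty hole shows at (280,201) in the wrist view. Next I move past the clamp to look at it from the wrist camera.

```bash
python3 -m jog '[[[0,0,0,-0.942,0.239,0,0],[0,0,0,-0.942,0.239,0,0],[0,0,0,-0.942,0.239,0,0],[0,0,0,-0.942,0.239,0,0],[0,0,0,-0.942,0.239,0,0],[0,0,0,0,0,0,0],[0,0,0,0,0,0,0]]]' 60
python3 - <<'E'
from h import *
c,T=wcal();print(T.round(3));save('wrist','w4.png');np.savez('/tmp/w4c.npz',**c)
for th in('clamp','beaker','brown_bottle'):
    for r in bot.trace(th,'wrist'): print(th,round(r['p'],2),np.round(r['extent'],1))
E
```

```text
t: 7.1
tcp_pos: [478.1, -104.4, 208.9]
tool_rot: [-0.002, 0.765, 0.643, -0.001]
wrist_force: [-0.3, 0.9, 0.1]
opening: 19.1
[[ 1.72000e-01  9.85000e-01 -3.00000e-03  4.78089e+02]
 [ 9.85000e-01 -1.72000e-01  2.00000e-03 -1.04410e+02]
 [ 1.00000e-03 -3.00000e-03 -1.00000e+00  2.08858e+02]
 [ 0.00000e+00  0.00000e+00  0.00000e+00  1.00000e+00]]
clamp 0.72 [295.5 119.8 194.6 131.3]
beaker 0.61 [223.8 271.   65.4  81.7]
beaker 0.37 [295.1 121.2 188.2 130.7]
brown_bottle 0.88 [323.  268.9  51.7  61.6]
brown_bottle 0.56 [295.1 120.8 189.1 127.3]
```

View pics/w4.png

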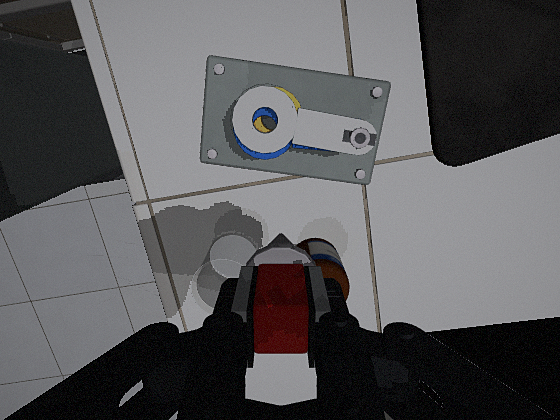

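The wrist view shows the whole clamp: base corners at about (209,56), (391,81), (366,185), (201,163), plate hole at (265,120) and pivot screw at (360,138). Next I'll fit its pose.

```bash
cat > fit.py <<'E'
from h import *
def ray(c,uv,z):
    C=-c['R'].T@c['t'];K=c['intrinsics'];uv=np.atleast_2d(uv).astype(float)
    D=np.stack([(uv[:,0]-K[0,2])/K[0,0],(uv[:,1]-K[1,2])/K[1,1],np.ones(len(uv))],1)@c['R']
    return C+D*((z-C[2])/D[:,2])[:,None]
def analyse(im,d,c,reg):
    X=cloud(c,d)
    g=reg&(X[...,2]>2)&(X[...,2]<14)
    print('base z med',np.median(X[g][:,2]))
    cn=max(cv2.findContours(reg.astype(np.uint8),0,1)[0],key=cv2.contourArea)[:,0]
    W=ray(c,cn,8)
    r=cv2.minAreaRect(W[:,:2].astype(np.float32));print('base rect',r)
    return r
E
python3 - <<'E'
from fit import *
A=np.load('/tmp/w4.png.npz');c=dict(np.load('/tmp/w4c.npz'));im,d=A['im'],A['d']
X=cloud(c,d)
# base colour/height mask independent of net
reg=np.zeros(d.shape,bool)
r=[t for t in bot.trace('clamp','wrist')][0]['region'] 
analyse(im,d,c,r)
cor=[(209,56),(391,81),(366,185),(201,163)]
W=ray(c,cor,8);print(W.round(1)); print('centre',W.mean(0))
print('screw z60',ray(c,(360,138),60),'depth pt',X[138,360],X[120,245],X[120,285])
P=X[r&(abs(X[...,2]-59)<4)]
print('topplate z',np.median(P[:,2]))
cv2.imwrite('pics/c6.png',cv2.resize(im[45:195,190:400],None,fx=3.8,fy=3.8,interpolation=2)[:,:,::-1])
E
```

```text
base z med 6.37889372706441
base rect ((497.0340881347656, -51.849609375), (89.35792541503906, 153.07571411132812), 72.33282470703125)
[[ 439.2   12.3    8. ]
 [ 583.1  -32.3    8. ]
 [ 553.6 -116.5    8. ]
 [ 412.3  -71.8    8. ]]
centre [497.06736124 -52.08445338   8.        ]
screw z60 [[543.26263324 -66.82156698  60.        ]] depth pt [542.81579322 -66.47928409  62.42007885] [463.27887603 -40.02852141  58.97254291] [491.66239183 -45.09628365  57.04023363]
topplate z 58.447936454942834
```

View pics/c6.png

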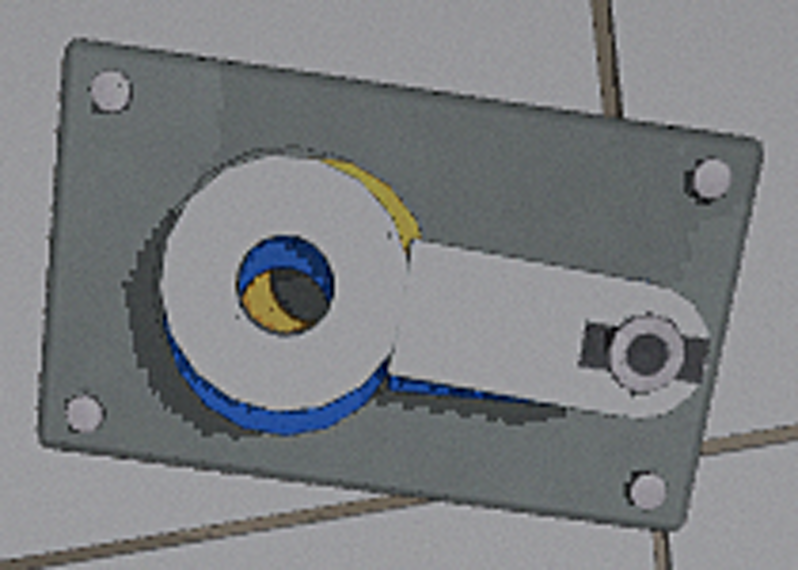

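```bash
python3 - <<'E'
from fit import *
from scipy.optimize import least_squares
A=np.load('/tmp/w4.png.npz');c=dict(np.load('/tmp/w4c.npz'));im=A['im'].astype(int)
ax=np.array([476.2,-45.4]);a=np.radians(-17.6);R=np.array([[np.cos(a),np.sin(a)],[-np.sin(a),np.cos(a)]])
loc=lambda W:(W[:,:2]-ax)@R.T
yel=(im[...,0]>im[...,2]*1.4)&(im[...,1]>im[...,2]*1.25)&(im[...,0]>90)
blue=(im[...,2]>im[...,0]*1.7)&(im[...,2]>80)
v,u=np.nonzero(yel);k=(u>190)&(u<400)&(v>45)&(v<195);u,v=u[k],v[k]
up=(v<112)&(u>268)
L=loc(ray(c,np.stack([u[up],v[up]],1),38));print('outer crescent local',len(L))
r=np.hypot(L[:,0],L[:,1])
# outer boundary: per angular bin farthest
ang=np.degrees(np.arctan2(L[:,1],L[:,0]));E=[]
for b in range(0,180,6):
    m=(ang>=b)&(ang<b+6)
    if m.sum()>1:E.append(L[m][np.argmax(r[m])])
E=np.array(E);print(E.round(1))
s=least_squares(lambda p:np.hypot(E[:,0]-p[0],E[:,1]-p[1])-24,[0,0]);print('ring from outer',s.x,s.cost)
Li=loc(ray(c,np.stack([u[~up],v[~up]],1),38));print('inner yel',len(Li),Li.min(0),Li.max(0))
# hole edge: points of inner yellow nearest to candidates; need hole (dark) pixels in plate hole
def H(p,z): return loc(ray(c,np.atleast_2d(p),z))
f=lambda x,y:(190+x/3.8,45+y/3.8)
print('top hole ctr',H(f(286,285),60), 'plate ctr',H(f(286,282),60))
ed=np.vstack([H(f(*p),38) for p in[(271,277),(273,292),(284,308),(303,322)]]);print(ed.round(1))
s=least_squares(lambda p:np.hypot(ed[:,0]-p[0],ed[:,1]-p[1])-9,[3,3]);print('ring from inner',s.x,s.cost)
cv2.imwrite('pics/c7.png',cv2.resize(A['im'][78:165,215:305],None,fx=6.5,fy=6.5,interpolation=2)[:,:,::-1])
E
```

```text
outer crescent local 127
[[24.9 15.7]
 [23.8 17.8]
 [21.1 20.4]
 [19.3 22.3]
 [16.7 24.2]
 [14.3 25.3]
 [10.2 26.9]
 [ 7.9 27.3]
 [ 5.6 27. ]]
ring from outer [4.44261606 3.3997352 ] 0.14599289214993222
inner yel 114 [-8.67263561 -7.31080618] [3.62434981 3.46457541]
top hole ctr [[0.56280479 3.24112487]] plate ctr [[0.49576271 3.78740443]]
[[-3.4  2.9]
 [-2.7  0. ]
 [-0.  -2.8]
 [ 4.2 -5.1]]
ring from inner [5.56868951 3.92548572] 0.037487170699959826
```

View pics/c7.png

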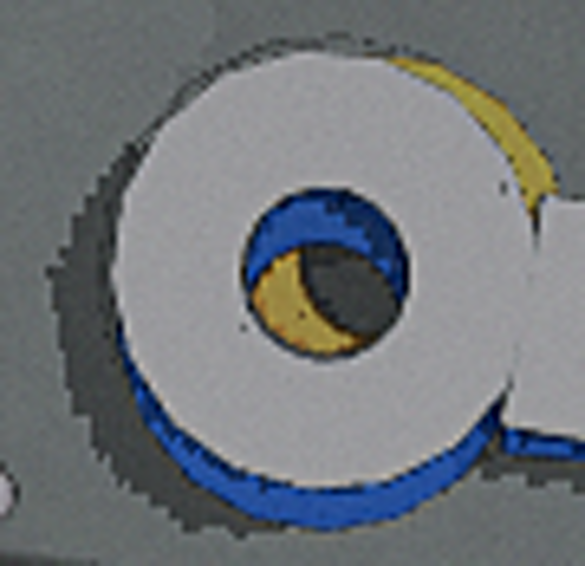

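The ring offset in the clamp frame comes out at about (+5, +3.6) mm. The outer edge and the hole edge agree, and its length of 6.1 mm matches the text. Next I check how the pin sits in the hand.

```bash
python3 - <<'E'
from fit import *
A=np.load('/tmp/w4.png.npz');im,d=A['im'],A['d']
c=bot.calibration('wrist');T=c['T_tool_cam'];K=c['intrinsics']
v,u=np.mgrid[:420,:560]
P=np.stack([(u-K[0,2])/K[0,0]*d,(v-K[1,2])/K[1,1]*d,d],-1)@T[:3,:3].T+T[:3,3]
for col in(265,281,297):
    print(col,[(r,)+tuple(P[r,col].round(1)) for r in list(range(228,300,4))+list(range(300,356,8))])
cv2.imwrite('pics/c8.png',cv2.resize(im[220:370,220:350],None,fx=4,fy=4,interpolation=2)[:,:,::-1])
E
```

```text
265 [(228, np.float64(-43.4), np.float64(-14.4), np.float64(209.4)), (232, np.float64(-47.3), np.float64(-14.4), np.float64(209.2)), (236, np.float64(-51.3), np.float64(-14.5), np.float64(208.9)), (240, np.float64(-55.7), np.float64(-14.6), np.float64(209.6)), (244, np.float64(-59.7), np.float64(-14.6), np.float64(209.1)), (248, np.float64(14.9), np.float64(-6.3), np.float64(22.5)), (252, np.float64(13.8), np.float64(-6.2), np.float64(20.7)), (256, np.float64(12.1), np.float64(-6.2), np.float64(20.3)), (260, np.float64(10.1), np.float64(-6.3), np.float64(20.6)), (264, np.float64(9.4), np.float64(-6.2), np.float64(18.2)), (268, np.float64(9.6), np.float64(-6.0), np.float64(13.9)), (272, np.float64(9.7), np.float64(-5.9), np.float64(9.9)), (276, np.float64(9.4), np.float64(-5.7), np.float64(7.1)), (280, np.float64(9.4), np.float64(-5.6), np.float64(3.8)), (284, np.float64(9.1), np.float64(-5.5), np.float64(1.0)), (288, np.float64(9.9), np.float64(-5.3), np.float64(-3.5)), (292, np.float64(9.0), np.float64(-5.3), np.float64(-4.9)), (296, np.float64(9.6), np.float64(-5.1), np.float64(-8.
[... 2750 characters left out ...]
), np.float64(0.4), np.float64(-127.0)), (284, np.float64(9.5), np.float64(6.7), np.float64(0.4)), (288, np.float64(9.4), np.float64(6.6), np.float64(-2.5)), (292, np.float64(9.5), np.float64(6.4), np.float64(-5.8)), (296, np.float64(9.9), np.float64(6.3), np.float64(-9.2)), (300, np.float64(9.6), np.float64(6.2), np.float64(-11.5)), (308, np.float64(78.0), np.float64(0.4), np.float64(-127.0)), (316, np.float64(6.2), np.float64(6.0), np.float64(-16.2)), (324, np.float64(2.6), np.float64(6.1), np.float64(-15.5)), (332, np.float64(-1.0), np.float64(6.2), np.float64(-15.0)), (340, np.float64(-4.1), np.float64(6.2), np.float64(-15.3)), (348, np.float64(-7.0), np.float64(6.2), np.float64(-15.8))]
```

View pics/c8.png

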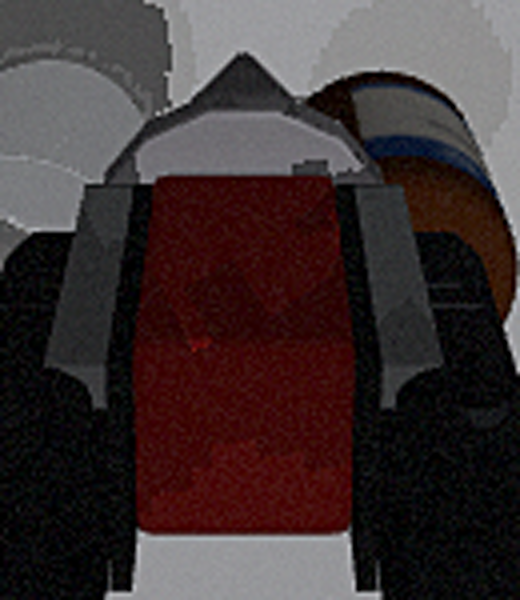

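The pin is upright in the grip: its front face stays at tool x = 9.5 all the way down. The axis is at tool (-0.5, 0.6), so collar home should come at TCP z of about 85–86. I move over a point between the nominal axis and the ring, then take a check view.

```bash
python3 -m jog '[[[0,0,0,0.5,-0.08,0,0],[0,0,0,0.5,-0.08,0,0],[0,0,0,0,0,0.5,0],[0,0,0,0,0,0.5,0],[0,0,0,0,0,0,0],[0,0,0,0,0,0,0]]]' 60
python3 - <<'E'
from h import *
c,T=wcal();print(T.round(3),bot.get_obs()['wrist_force']);im,d=save('wrist','w5.png')
A,_=save('side','s5.png');cv2.imwrite('pics/c9.png',cv2.resize(A[160:260,230:340],None,fx=5,fy=5)[:,:,::-1])
E
```

```text
t: 8.1
tcp_pos: [480.5, -43.6, 151.5]
tool_rot: [0.0, 0.765, 0.644, 0.0]
wrist_force: [-0.1, 0.9, -0.1]
opening: 19.0
[[ 1.70000e-01  9.85000e-01  1.00000e-03  4.80491e+02]
 [ 9.85000e-01 -1.70000e-01 -0.00000e+00 -4.36470e+01]
 [-0.00000e+00  1.00000e-03 -1.00000e+00  1.51462e+02]
 [ 0.00000e+00  0.00000e+00  0.00000e+00  1.00000e+00]] [-0.09975027  0.91686119 -0.05597458]
```

View pics/c9.png

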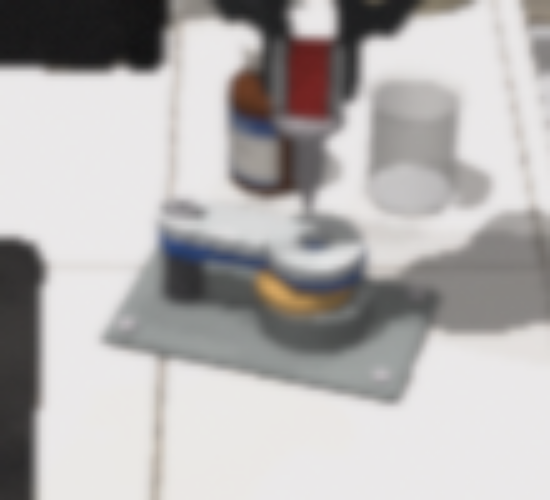

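View pics/w5.png

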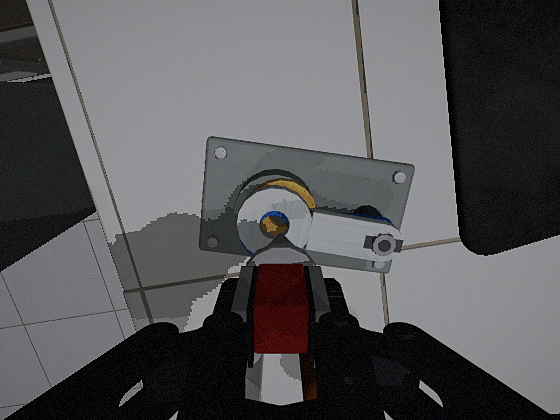

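```bash
python3 -m jog '[[[0,0,0,0,-0.02,0.1,0],[0,0,0,0,0,0.1,0],[0,0,0,0,0,0.1,0],[0,0,0,0,0,0.1,0],[0,0,0,0,0,0,0]]]' 60
python3 -m jog '[[[0,0,0,0,0,0.07,0],[0,0,0,0,0,0.07,0],[0,0,0,0,0,0,0]]]' 60
```

```text
t: 8.82
tcp_pos: [478.3, -43.6, 125.7]
tool_rot: [-0.001, 0.765, 0.644, -0.0]
wrist_force: [0.7, 0.0, -0.7]
opening: 19.3
t: 9.2
tcp_pos: [478.5, -43.7, 117.7]
tool_rot: [-0.0, 0.765, 0.644, -0.0]
wrist_force: [-0.4, -0.1, -1.5]
opening: 19.5
```

```bash
python3 -m jog '[[[0,0,0,0,0,0.06,0],[0,0,0,0,0,0.06,0],[0,0,0,0,0,0,0]]]' 60
python3 -m jog '[[[0,0,0,0.01,0.015,0.05,0],[0,0,0,0.01,0.015,0.05,0],[0,0,0,0,0,0,0]]]' 60
```

```text
t: 9.57
tcp_pos: [478.4, -43.7, 110.5]
tool_rot: [-0.0, 0.765, 0.644, -0.0]
wrist_force: [-0.3, -0.5, -0.8]
opening: 19.3
t: 9.95
tcp_pos: [480.4, -42.9, 104.5]
tool_rot: [-0.0, 0.765, 0.644, -0.0]
wrist_force: [-1.4, -0.8, -1.7]
opening: 18.8
```

```bash
python3 -m jog '[[[0,0,0,0,0.016,0.05,0],[0,0,0,0,0,0.05,0],[0,0,0,0,0,0,0],[0,0,0,0,0,0,0]]]' 60
```

```text
t: 10.45
tcp_pos: [481.4, -43.0, 98.6]
tool_rot: [-0.0, 0.765, 0.644, -0.0]
wrist_force: [-2.0, -1.8, -1.7]
opening: 19.2
```

```bash
python3 -c "
from h import *
print(bot.get_obs())"
```

```text
{'t': 10.45, 'qpos': array([-2.55280741e-01,  2.37811031e-01, -4.35350283e-01,  8.98490568e-01,
       -1.78542702e-04,  1.48716954e+00]), 'joint_velocities': array([ 0.00020161, -0.00013677, -0.00013737, -0.00194183,  0.00058635,
       -0.00046317]), 'effort': array([ 5.18963858e-01, -4.09199631e+01,  2.79204154e+01, -1.01856217e+00,
        4.87801842e-01, -1.88213235e-03]), 'tcp_pos': array([481.35750912, -42.99546068,  98.57140686]), 'tool_rot': array([-2.97589263e-04,  7.65118269e-01,  6.43889620e-01, -3.20005454e-04]), 'wrist_force': array([-2.00591393, -1.78545679, -1.70375683]), 'ft_torque': array([-0.21579004,  0.54235895, -0.03175149]), 'opening': 19.166714295690753}
```

```bash
python3 -m jog '[[[0,0,0,0,0,0.03,0],[0,0,0,0,0,0.03,0],[0,0,0,0,0,0,0],[0,0,0,0,0,0,0]]]' 60
```

```text
t: 10.95
tcp_pos: [481.7, -43.1, 95.2]
tool_rot: [0.0, 0.765, 0.644, -0.0]
wrist_force: [-2.3, -0.3, -0.2]
opening: 19.4
```

```bash
python3 -m jog '[[[0,0,0,0,0,0.02,0],[0,0,0,0,0,0,0],[0,0,0,0,0,0,0]]]' 60
```

```text
t: 11.32
tcp_pos: [481.7, -43.1, 94.1]
tool_rot: [0.0, 0.765, 0.644, -0.0]
wrist_force: [-2.5, -1.0, 0.7]
opening: 19.1
```

```bash
python3 -m jog '[[[0,0,0,0,0,0.03,0],[0,0,0,0,0,0,0],[0,0,0,0,0,0,0]]]' 60
python3 -m jog '[[[0,0,0,0,0,0.02,0],[0,0,0,0,0,0,0],[0,0,0,0,0,0,0]]]' 60
```

```text
t: 11.7
tcp_pos: [481.7, -43.1, 92.2]
tool_rot: [-0.0, 0.765, 0.644, -0.0]
wrist_force: [-3.4, -1.1, 0.2]
opening: 19.2
t: 12.08
tcp_pos: [481.7, -43.1, 91.1]
tool_rot: [0.0, 0.765, 0.644, -0.0]
wrist_force: [-3.4, -0.8, -0.2]
opening: 19.1
```

The side force (-3.4, -0.9) N matches the plate springs alone, so the ring isn't pushing back. Continuing down.

```bash
python3 -m jog '[[[0,0,0,0,0,0.025,0],[0,0,0,0,0,0,0],[0,0,0,0,0,0,0]]]' 60
python3 -m jog '[[[0,0,0,0,0,0.02,0],[0,0,0,0,0,0,0],[0,0,0,0,0,0,0]]]' 60
python3 -m jog '[[[0,0,0,0,0,0.015,0],[0,0,0,0,0,0,0],[0,0,0,0,0,0,0]]]' 60
```

```text
t: 12.45
tcp_pos: [481.7, -43.0, 89.5]
tool_rot: [-0.0, 0.765, 0.644, -0.0]
wrist_force: [-2.3, -0.8, 0.0]
opening: 19.3
t: 12.82
tcp_pos: [481.7, -43.0, 88.3]
tool_rot: [-0.0, 0.765, 0.644, -0.0]
wrist_force: [-2.6, -0.6, -0.6]
opening: 19.2
t: 13.2
tcp_pos: [481.7, -43.1, 87.5]
tool_rot: [0.0, 0.765, 0.644, -0.0]
wrist_force: [-3.2, -0.9, -0.7]
opening: 19.1
```

```bash
python3 -m jog '[[[0,0,0,0,0,0.015,0],[0,0,0,0,0,0,0],[0,0,0,0,0,0,0]]]' 60
python3 -m jog '[[[0,0,0,0,0,0.01,0],[0,0,0,0,0,0,0],[0,0,0,0,0,0,0]]]' 60
python3 -m jog '[[[0,0,0,0,0,0.01,0],[0,0,0,0,0,0,0],[0,0,0,0,0,0,0]]]' 60
```

```text
t: 13.58
tcp_pos: [481.7, -43.0, 86.5]
tool_rot: [-0.0, 0.765, 0.644, -0.0]
wrist_force: [-3.0, -1.5, 0.1]
opening: 19.4
t: 13.95
tcp_pos: [481.7, -43.1, 86.0]
tool_rot: [0.0, 0.765, 0.644, -0.0]
wrist_force: [-3.0, -1.1, 0.5]
opening: 19.4
t: 14.32
tcp_pos: [481.7, -43.1, 85.4]
tool_rot: [0.0, 0.765, 0.644, -0.0]
wrist_force: [-2.0, -1.0, 0.8]
opening: 19.1
```

```bash
python3 -m jog '[[[0,0,0,0,0,0.008,0],[0,0,0,0,0,0,0],[0,0,0,0,0,0,0]]]' 60
python3 -m jog '[[[0,0,0,0,0,0.008,0],[0,0,0,0,0,0,0],[0,0,0,0,0,0,0]]]' 60
```

```text
t: 14.7
tcp_pos: [481.8, -43.1, 84.9]
tool_rot: [0.0, 0.765, 0.644, -0.0]
wrist_force: [-2.3, 0.6, 2.0]
opening: 19.2
t: 15.08
tcp_pos: [481.8, -43.1, 84.6]
tool_rot: [0.0, 0.765, 0.644, 0.0]
wrist_force: [-4.0, -0.5, 3.4]
opening: 19.1
```

Vertical contact begins at TCP z of about 84.8, as predicted for the collar. I'll press slightly more and look.

```bash
python3 -m jog '[[[0,0,0,0,0,0.006,0],[0,0,0,0,0,0,0],[0,0,0,0,0,0,0]]]' 60
python3 - <<'E'
from h import *
c=bot.calibration('wrist');T=c['T_tool_cam'];K=c['intrinsics'];im,d=save('wrist','w6.png')
W,_=wcal();X=cloud(W,d)
for r in range(216,272,4): print(r,X[r,281].round(1),X[r,262].round(1))
A,_=save('side','s6.png');a=cv2.resize(A[180:250,240:330],None,fx=5,fy=5);b=cv2.resize(im[150:290,210:390],None,fx=2.5,fy=2.5)
cv2.imwrite('pics/c10.png',np.vstack([a[:,:450],b])[:,:,::-1] if 0 else np.hstack([a[:350,:400],b[:350,:400]])[:,:,::-1])
E
```

```text
t: 15.45
tcp_pos: [481.9, -43.1, 84.5]
tool_rot: [0.0, 0.765, 0.644, 0.0]
wrist_force: [-4.6, 0.4, 6.1]
opening: 18.6
216 [486.2 -22.5  35.9] [477.  -20.7  36.5]
220 [486.3 -21.4  45.4] [477.1 -21.3  41.2]
224 [486.5 -20.4  54. ] [477.9 -19.7  51.8]
228 [486.5 -20.3  59.7] [478.1 -19.9  56.8]
232 [486.1 -23.   57.3] [478.  -21.   58.9]
236 [485.9 -24.1  59.3] [477.6 -23.1  58.2]
240 [485.5 -26.3  58.3] [477.2 -25.   57.9]
244 [485.2 -27.8  59.2] [476.8 -26.9  57.9]
248 [485.3 -27.5  64.5] [476.7 -28.   59.7]
252 [484.8 -29.9  63.1] [476.7 -28.6  62.7]
256 [484.6 -31.3  64. ] [476.5 -29.9  64. ]
260 [484.3 -32.9  64.5] [476.2 -31.8  64. ]
264 [484.2 -33.8  66.7] [476.2 -32.6  66.3]
268 [484.2 -33.4  71.4] [476.2 -33.   69.3]
```

View pics/c10.png

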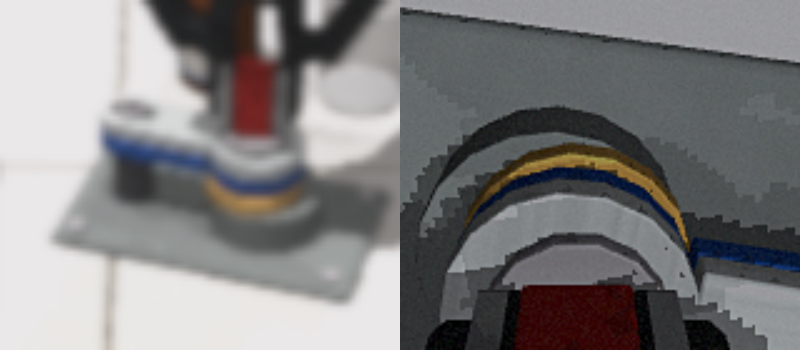

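Seen from the wrist, the collar stands 5.7 mm proud of the plate face, which is the collar's own thickness, and there is no gap. The plates sit in line over the brass ring. Home, so I release and rise.

```bash
python3 -m jog '[[[0,0,0,0,0,0,0.4],[0,0,0,0,0,0,0.7],[0,0,0,0,0,0,0.7],[0,0,0,0,0,0,0.7],[0,0,0,0,0,0,0.7]]]'
python3 -m jog '[[[0,0,0,0,0,-0.2,0.7],[0,0,0,0,0,-0.5,0.7],[0,0,0,0,0,-0.7,0.7],[0,0,0,0,0,-0.7,0.7],[0,0,0,-0.6,0,0,0.7],[0,0,0,0,0,0,0.7],[0,0,0,0,0,0,0.7]]]'
python3 - <<'E'
from fit import *
W,T=wcal();im,d=save('wrist','w7.png');X=cloud(W,d);i=im.astype(int)
print(T[:3,3],bot.get_obs()['wrist_force'])
m=(i[...,0]>60)&(i[...,0]>2.2*i[...,1])&(i[...,0]>2.2*i[...,2])&(d>0)&(abs(X[...,0]-482)<40)&(abs(X[...,1]+43)<40)&(X[...,2]>60)
P=X[m];z=np.percentile(P[:,2],98);t=P[P[:,2]>z-4];print(len(P),'top',np.median(t,0),cv2.minAreaRect(t[:,:2].astype(np.float32)))
A,_=save('side','s7.png');cv2.imwrite('pics/c11.png',cv2.resize(A[160:260,230:340],None,fx=5,fy=5)[:,:,::-1])
E
```

```text
t: 16.18
tcp_pos: [481.8, -43.0, 84.0]
tool_rot: [0.0, 0.765, 0.644, 0.0]
wrist_force: [0.2, 0.6, 0.0]
opening: 60.0
t: 17.05
tcp_pos: [475.4, -78.3, 210.3]
tool_rot: [-0.0, 0.765, 0.644, 0.0]
wrist_force: [-0.7, 0.8, 0.7]
opening: 59.8
[475.38861946 -78.32722822 210.29608636] [-0.04298419 -0.05702706 -0.55340904]
894 top [480.06399952 -42.97960414 100.24509729] ((480.2079162597656, -43.254947662353516), (19.130619049072266, 19.502017974853516), 80.34780883789062)
```

View pics/w7.png

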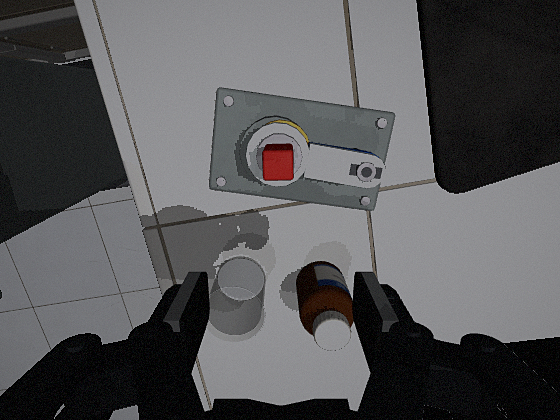

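View pics/c11.png

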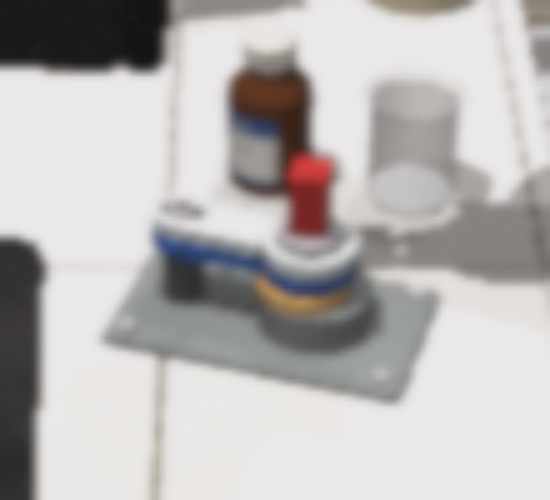

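The wrist view shows the red head upright over the clamp at (278,162), with the collar on the top plate. In the side view the pin stands straight. The head lies about 2 mm off where I held it, so I check for tilt and measure the height.

```bash
python3 - <<'E'
from fit import *
W,T=wcal();im,d=save('wrist','w8.png');X=cloud(W,d)
i=im.astype(int)
red=(i[...,0]>60)&(i[...,0]>2.2*i[...,1])&(i[...,0]>2.2*i[...,2])&(d>0)&(abs(X[...,0]-482)<40)&(abs(X[...,1]+43)<40)
t=X[red&(X[...,2]>97)];f=lambda P:(lambda s:(s[:2]*57.3).round(2))(np.linalg.lstsq(np.c_[P[:,:2]-P[:,:2].mean(0),np.ones(len(P))],P[:,2],rcond=None)[0])
print('top face slope deg',f(t),len(t),np.median(t[:,2]))
p=X[(abs(X[...,2]-58.5)<3)&(np.hypot(X[...,0]-481,X[...,1]+43)<30)];print('plate z',np.median(p[:,2]),len(p))
k=X[(abs(X[...,2]-64.5)<2)&(np.hypot(X[...,0]-481,X[...,1]+43)<20)];print('collar z',np.median(k[:,2]),len(k))
# head bottom vs top centre using side cam vs initial
S=np.load('/tmp/s7.png.npz');X=cloud(bot.calibration('side'),S['d']);i=S['im'].astype(int)
m=(i[...,0]>90)&(i[...,0]>2*i[...,1])&(i[...,0]>2*i[...,2])&(X[...,1]>-75)&(X[...,1]<0)&(X[...,2]>55)
P=X[m]
for lo in range(60,106,8):
    q=P[(P[:,2]>=lo)&(P[:,2]<lo+8)]
    if len(q):print(lo,q[:,0].mean().round(1),q[:,0].min().round(1),q[:,0].max().round(1),len(q))
for th in('beaker','brown_bottle','timer'):
    for r in bot.trace(th,'side'): print(th,round(r['p'],2),np.round(r['extent'],1))
E
```

```text
top face slope deg [ 0.46 -0.4 ] 910 100.21184870779055
plate z 58.35586281734838 1796
collar z 64.34980451326766 606
68 479.4 473.4 485.4 12
76 479.8 473.5 485.6 15
84 480.6 473.8 488.0 18
92 479.8 471.5 488.2 27
100 480.2 471.5 485.8 22
beaker 0.91 [313.4 187.3  15.9  31.8]
brown_bottle 0.72 [285.  184.4  15.2  35.7]
timer 0.97 [260.3 304.5  35.6  35.3]
```

Collar top to plate is 6.0 mm, head top to plate 41.9 mm, tilt about 0.6°, and the axis is about 4.6 mm off nominal. All are within limits, so I hand in.

```bash
python3 -c "
from h import *
print(bot.hand_in(),bot.get_obs()['t'])"
```

```text
the job is handed in; nothing more can be done
the job is handed in; nothing more can be done
```

The red-headed pin is seated in the clamp with its collar home on the top plate. I let go and handed the job in at about 17 s of the 72 s allowed. `hand_in` gives no verdict, so the result rests on my own checks.

**How it went:** I measured the clamp pose and the ring offset with the wrist camera: about (+5, +3.6) mm in the clamp's axes, 6.1 mm in all. I then lowered the pin in small steps while watching the wrist force. The side force stayed at about 3–5 N, which fits the plate springs, and the last press was about 6 N. These are readings at stops between moves; I did not record the force during them.

**Last checks, after release:**
- **Collar:** its top stands 6.0 mm above the plate, which is its own thickness, so there is no gap. The head top is 41.9 mm above the plate, against 42 expected.
- **Pin:** it tilts about 0.6° and its axis lies about 4.6 mm from the nominal axis (limit 9 mm).
- **Gripper:** it is open and clear, reading about zero force.
- **Beaker, bottle and timer:** the side view shows them within about 3 pixels of where they started, which is within the detector's scatter.

**Disagreements:**
- The pin head settled about 2 mm from where I held it. That is more than the 1 mm of play in the ring hole, but within the 2 mm camera calibration.
- The wrist camera reads heights about 1.6 mm low, so I judged the collar from height differences.

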